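# Load a valve bar into the test socket and shut the clamp lever

### The job

Take the waiting grey bar with the yellow nose out of the feed chute and slide it, yellow nose first and groove up, into the blue socket block until it is fully home against the stop, with the red clamp lever still open. Then swing the clamp lever over the bar and shut it fully, so that its foot locks in the bar's groove. Leave the spring bin, the jar and the screwdriver where they stand.

Things in the scene. Friction and masses are not known exactly. Their poses are not given: they have to be found in the camera images.
- bar: loose bar, 200 mm long (its y), 30 wide (x), 30 high (z), 0.22 kg. Origin: centre of underside. The 60 mm at its -y end are the yellow nose, the rest grey; across its top a groove (y -10 to +20 mm, 8 deep). Starts groove up in the chute, about 75 mm of nose end sticking out, the rest under the roof. The nose ends under the socket's roof, so put it down on the black mat and retake the grey end
- bar_nose (a point): on the bar: middle of the lower edge of the nose's end face, 100 mm from the bar's origin along its -y; axes as the bar's
- chute: fixed metal feed chute, a tunnel along its y, 150 mm long, 58 wide outside, on a foot 100 wide and 15 thick. Origin: centre of underside. Tunnel floor 15 mm above the bench, 4 mm clearance each side of the bar, roof top at 66 mm; a hood and ramp up to 190 mm high stand behind y = +20 mm. The mouth faces its -y: draw the bar straight out that way, it slides easily
- chute_mouth (a point): on the chute: middle of the tunnel floor at the mouth, 75 mm from the origin along -y, 15 mm above the bench
- socket: fixed blue block, foot 110 (x) by 160 mm (y). Origin: centre of underside. Channel along y, floor at z 20, mouth y +80, stop y -60. Tunnel from y -60 to +15: 37 wide, 36 high inside, 54 wide outside, top at z 70 (brass fitting to 82). From y +15 to +80 open above, guides 10 high, 35 apart widening to 47: lay the nose on the floor here, slide it to -y. When home the bar overhangs the mouth by 60 mm
- socket_stop (a point): on the socket: middle of the channel floor at the stop face (x 0, y -60, z 20 mm from the socket's origin), axes as the socket's. The bar is fully home when the nose's end meets this.
- clamp (a joint): angle of the red clamp lever, rad: 0 = shut, level across the bar, pointing to the socket's -x; pi/2 = upright; 3.0 = fully open, pointing to the socket's +x. Turns about an axis along the socket's y through clamp_hinge. Stiff (0.22 N m, 2 to 4 N at the T-grip): stays where left. Shuts only with the bar's groove under its foot, a 16 x 16 mm block 36 mm from the hinge
- clamp_hinge (a point): on the socket: centre of the lever's hinge axis, 36 mm to +x and 45 mm to +y of the socket's origin, 62 mm above the bench; axes as the socket's. Two steel cheeks, up to 64 mm high, stand beside the lever there.
- clamp_knob (a point): on the lever: centre of its red T-grip, a cylinder 22 mm in diameter, 32 mm long, axis along the hinge axis, 100 mm from the hinge. Pinched by its two flat ends from above it can turn between the fingers as the lever swings. Axes are the lever's: at angle 0 those of the socket
- spring_bin: bystander: loose red open bin with springs, 100 x 110 x 50 mm; origin at the centre of its underside
- jar: bystander: jar with a black cap, 56 mm diameter, 70 mm high; origin at the centre of its underside
- screwdriver: bystander: screwdriver 150 mm long with an orange handle, lying on the bench; its length is along its x
- mat: flat black rubber mat, 200 (x) by 260 mm (y), 1 mm thick, fixed on the bench between chute and socket, always clear: room to put the bar down; origin at its centre
Things that resemble listed ones, but are neither listed nor needed, are in the scene too. Of the things that look like the bar, the middle-sized one is meant.

How it is judged:
By the outcome, as a careful person would: the job done as asked, in the order asked, and still so for the second after the job is handed in, with the robot touching nothing.
It also fails if it takes over 72 s, if anything falls off the work surface, if the arm or the gripper's body presses on something with over 40 N, if the wrist force passes 120 N, or if a joint passes its speed limit or range.

### The arm

A 6-joint arm with a two-finger parallel gripper is mounted at the origin on the work surface. World frame = base frame: x ahead of the robot, y to its left, z up, the work surface at z = 0. Lengths are in mm, angles in rad, forces in N, time in s.
With the tool pointing down it reaches from about 325 to 900 mm from the base axis. Payload 6.1 kg.
Tool frame: the origin (TCP) lies midway between the tips of the shut fingers; the grasp point (between the pads) lies 19 mm behind it; z points along the fingers, y is the line along which they close (so a half turn about z gives the same grasp; the last joint's range is limited). The gripper opens to 87 mm and grips with 3 to 60 N. Pads are 19 mm wide; open, the fingers measure 117 mm over their backs; the gripper's body (75 mm by 190 mm) begins 51 mm behind the grasp point.
Start: joints at [-1.369, 0.22, 1.526, -0, 1.395, -0.126], TCP at [201.218, -591.715, 222.538] pointing down, gripper open.
Joint ranges: [-2.98, 2.98], [-0.91, 2.08], [0.09, 2.57], [-1.24, 4.39], [0.2, 2.65], [-2.68, 2.68]. Speed limits (rad/s): [2.57, 2.57, 3.01, 3.14, 3.14, 3.14].

### API

Orientations are given as a unit quaternion [x, y, z, w].
In Python, from rig import bot gives the robot as it stands.
- The arm moves only by the tool servo_tool, never from a script. Its argument "steps" is a list of rows, each a list of 6 numbers: the shift along the tool's x, y, z as a fraction of full scale, then the turn, a rotation vector about the tool's x, y, z as a fraction of full scale. A call has 1 to 12 rows; each row shifts and turns the commanded pose from where the row before left it, along the tool's axes as they then stand; what a row does not reach is not made up. Full scale, the value 1, is 50 mm for a shift and 45 degrees for a turn. A row lasts 1/10 s, in which the tool goes at most 50 mm and 8.59 degrees, less where a joint would pass 70% of its speed; a pose out of reach is approached as far as the arm can. A call with a number of a shift or a turn outside -1 to 1 is refused whole. A call with a gripper value outside its range is refused whole. "grip" is the closure, from -1 (fully open) to 1 (shut), set as the call begins (left out, the last holds). The fingers move at their own pace and stop on an object; "force" is the grip in N (left out, the last holds). Time passes only in rows, so rows that do not move let the fingers close. It gives the time, the measured TCP pose, the force, the opening and the grip force at its end, in the units of the state.
- bot.get_state(): the state, without advancing time (a new reading comes with each control period).
- bot.capture(name): name is "scene" or "side" or "wrist"; returns a dict with "image" (400x640x3 uint8, red, green, blue), "depth" (400x640 float32, mm along the optical axis (not along the pixel's ray), 0 where there is no reading), "fx", "fy", "cx", "cy" (pixels), "camera_from_world" (4x4, takes a point from world to camera coordinates). Camera axes: x right, y up, looking along -z (the intrinsics and any distortion apply to the point x, -y, -z); pixel columns grow to the right and rows downward; lengths in mm; the calibration is good to about 2 mm. A picture is of the moment at which its call begins.
- bot.job_done(): hands the job in; it is judged then, once.
The state is a dict: "clock": time; "q": joint angles; "qvel": joint speeds; "effort": joint torques, N m; "position": TCP position; "tool_rot": TCP orientation; "ft_force": force on the tool from outside, world axes, zero at the start; "wrist_torque": the same for the moment, N m; "grip_width": finger opening in mm; "grasp_force": force on a finger pad.
Only numpy, scipy, OpenCV 4.12 (cv2) and the standard library are available. Lean on these libraries where they do the work, as an engineer would, in place of code of your own. Each camera call takes 0.05 s, during which the arm holds its last target. There are 200 camera calls.

## Working session

There is one attempt and no reset: what is moved stays moved. The work goes in short steps, Python scripts to look and compute and a tool call to move; the robot and the scene stay as the last step left them, time stands still between calls to the robot, and variables do not carry over. Pictures are saved under pics/ and viewed, at most 10 in all, crops included, and the job is handed in when it is done.

Besides the shell and the picture viewer there is one more tool, called after "Request:" as a command line: name --pt "numbers of a row" for each row, then --argument value for the rest. servo_tool: Moves the arm, as the interface text tells. Shift numbers are shares of 50 mm and turn numbers shares of 45 degrees, none past 1 either way. Its arguments: {"type":"object","properties":{"steps":{"type":"array","items":{"type":"array","items":{"type":"number","minimum":-1,"maximum":1}}},"grip":{"type":"number"},"force":{"type":"number"}},"required":["steps"]}

```bash
mkdir -p pics; cat > h.py <<'E'
import numpy as np, cv2, pickle
from rig import bot
def cap(n,save=None):
    c=bot.capture(n)
    if save: cv2.imwrite('pics/'+save+'.png',c['image'][:,:,::-1]); pickle.dump(c,open('pics/'+save+'.pkl','wb'))
    return c
def cloud(c):
    d=c['depth'].astype(float); v,u=np.mgrid[0:d.shape[0],0:d.shape[1]]
    P=np.stack([(u-c['cx'])/c['fx']*d,-(v-c['cy'])/c['fy']*d,-d,np.ones_like(d)],-1)
    W=(P@np.linalg.inv(c['camera_from_world']).T)[...,:3]; W[d==0]=np.nan
    return W
def ray(c,u,v,z):
    M=np.linalg.inv(c['camera_from_world']); o=M[:3,3]
    r=M[:3,:3]@np.array([(u-c['cx'])/c['fx'],-(v-c['cy'])/c['fy'],-1]); return o+r*(z-o[2])/r[2]
E
python3 - <<'E'
from h import *
a=cap('scene','s0');b=cap('side','d0');w=cap('wrist','w0')
print(a.keys(),bot.get_state())
for c in(a,b,w):print(np.linalg.inv(c['camera_from_world'])[:3,3],c['fx'],(c['depth']==0).mean())
m=np.vstack([a['image'],b['image']])[:,:,::-1]
cv2.imwrite('pics/v0.png',cv2.resize(m,None,fx=.75,fy=.75,interpolation=cv2.INTER_AREA))
E
```

```text
dict_keys(['image', 'depth', 'fx', 'fy', 'cx', 'cy', 'camera_from_world']) {'clock': 0.15, 'q': array([-1.36911901e+00,  2.21074408e-01,  1.52736235e+00,  1.12769928e-05,
        1.39467828e+00, -1.26090943e-01]), 'qvel': array([ 0.00025172, -0.00139357, -0.00174397,  0.00049726,  0.0019448 ,
        0.00134942]), 'effort': array([-3.55166026e-05, -4.95193183e+01, -3.87882721e+01,  6.98083313e-02,
        5.31594444e-02, -9.29810290e-05]), 'position': array([ 201.11548841, -591.25222762,  221.66287793]), 'tool_rot': array([ 9.86600901e-01,  1.63150489e-01, -2.32144773e-05, -7.60858483e-04]), 'ft_force': array([0.11389983, 0.51712283, 0.10295092]), 'wrist_torque': array([ 0.02270091, -0.01264195,  0.0218474 ]), 'grasp_force': 0.0, 'grip_width': 87.09565187045592}
[1392.42680598 -337.97098179 1179.75958863] 507.92539633208236 0.0041328125
[253.17379772 898.97938253 967.32791203] 470.6466980238407 0.004078125
[ 274.2518335  -566.83499941  384.26427223] 343.650420286497 0.00389453125
```

View pics/v0.png

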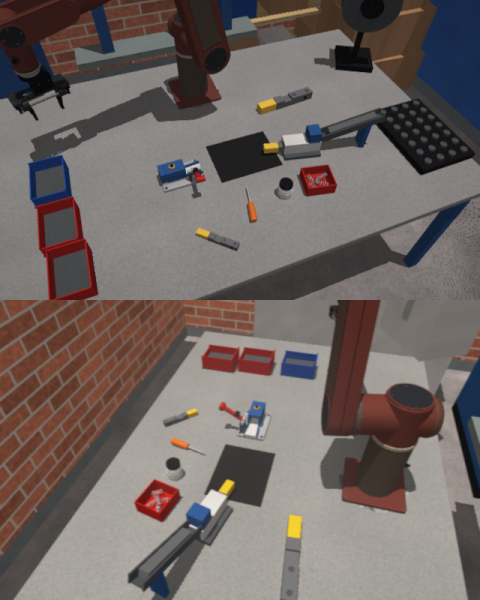

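The scene picture shows three bar look-alikes (full-resolution scene pixels): a large one loose at (380,133), a small one loose at (290,318), and one in the chute at (360,197). The one in the chute fits, being the middle-sized one and waiting in the chute. The socket is at (240,230). I'll confirm this in a crop and measure.

```bash
python3 - <<'E'
from h import *
L=lambda n:pickle.load(open(f'pics/{n}.pkl','rb'))
a,b=L('s0'),L('d0')
x=cv2.resize(a['image'][150:265,195:455],(780,345),interpolation=cv2.INTER_CUBIC)
y=cv2.resize(b['image'][120:375,265:385],(240,510)) 
c1=cv2.resize(b['image'][120:190,280:380],(357,250),interpolation=cv2.INTER_CUBIC);c2=cv2.resize(b['image'][220,0:1] if 0 else b['image'][230:310,240:340],(312,250),interpolation=cv2.INTER_CUBIC)
o=np.zeros((600,780,3),np.uint8);o[:345]=x;o[348:598,:357]=c1;o[348:598,365:677]=c2
cv2.imwrite('pics/v1.png',o[:,:,::-1])
for n,c in(('scene',a),('side',b)):
    W=cloud(c);hsv=cv2.cvtColor(c['image'],cv2.COLOR_RGB2HSV);H,S,V=[hsv[...,i].astype(int) for i in range(3)]
    print(n,'table z',np.nanmedian(W[...,2][(abs(W[...,0]-600)<200)&(abs(W[...,1])<300)]))
    ms={'yellow':(H>18)&(H<33)&(S>150)&(V>90),'blue':(H>100)&(H<125)&(S>130)&(V>50),'red':((H<6)|(H>174))&(S>160)&(V>80),'black':(V<45)}
    for k,m in ms.items():
        m=m&(W[...,2]>-10)&(W[...,2]<200)&(W[...,0]>150)
        N,lab,st,ce=cv2.connectedComponentsWithStats(m.astype(np.uint8))
        for i in range(1,N):
            if st[i,4]<40: continue
            P=W[lab==i]; r=cv2.minAreaRect(P[:,:2].astype(np.float32))
            print(k,ce[i].round(),st[i,4],'rect',np.round(r[0]),np.round(r[1]),round(r[2],1),'z',np.percentile(P[:,2],[2,50,98]).round())
E
```

```text
scene table z 2.1166924363678845
yellow [355. 141.] 357 rect [243. 269.] [43. 82.] 2.3 z [ 4. 38. 47.]
yellow [361. 197.] 241 rect [487. 178.] [61. 33.] 73.1 z [18. 44. 51.]
yellow [270. 311.] 168 rect [ 752. -196.] [42. 22.] 45.9 z [ 6. 23. 28.]
blue [483. 181.] 336 rect [572. 545.] [49. 27.] 18.1 z [  8.  58. 136.]
blue [418. 178.] 424 rect [526. 350.] [71. 60.] 72.4 z [ 71. 111. 119.]
blue [ 65. 239.] 1678 rect [ 361. -659.] [121. 170.] 89.8 z [16. 50. 80.]
blue [231. 228.] 796 rect [ 476. -196.] [ 58. 161.] 2.2 z [23. 67. 75.]
red [424. 240.] 928 rect [694. 279.] [112. 107.] 80.3 z [ 2. 29. 55.]
red [266. 236.] 123 rect [ 579. -155.] [62. 29.] 9.5 z [ 93. 119. 127.]
red [433. 239.] 60 rect [690. 314.] [39. 32.] 78.8 z [ 1.  7. 11.]
red [ 88. 328.] 2853 rect [ 660. -630.] [357. 136.] 6.2 z [ 9. 58. 81.]
black [490.  92.] 94 rect [163. 867.] [56. 26.] 84.5 z [ 4. 23. 38.]
black [557. 183.] 6125 rect [623. 661.] [363. 586.] 0.2 z [  6.  32. 136.]
black [434. 174.] 56 rect [517. 407.] [34. 18.] 38.8 z [71. 80. 94.]
black [322. 209.] 3859 rect [461.  70.] [201. 258.] 0.3 z [-3.  3.  8
[... 552 characters left out ...]
8 rect [522. 349.] [49. 55.] 79.1 z [ 80. 113. 116.]
blue [214. 381.] 466 rect [565. 565.] [49. 18.] 11.3 z [  8.  59. 134.]
red [293.  79.] 891 rect [ 753. -615.] [161. 138.] 1.6 z [ 9. 46. 75.]
red [345.  70.] 295 rect [ 559. -680.] [ 83. 183.] 63.9 z [36. 53. 80.]
red [338.  88.] 628 rect [ 605. -606.] [103. 228.] 62.6 z [ 7. 40. 69.]
red [302. 144.] 92 rect [ 579. -142.] [27. 54.] 78.9 z [ 89. 110. 124.]
red [210. 267.] 1607 rect [695. 283.] [112. 102.] 78.9 z [ 2. 28. 52.]
black [230. 345.] 133 rect [533. 504.] [96.  3.] 77.9 z [100. 123. 142.]
black [178. 367.] 75 rect [597. 591.] [26.  3.] 76.1 z [142. 154. 166.]
black [202. 373.] 113 rect [550. 584.] [55.  3.] 77.6 z [138. 151. 164.]
```

View pics/v1.png

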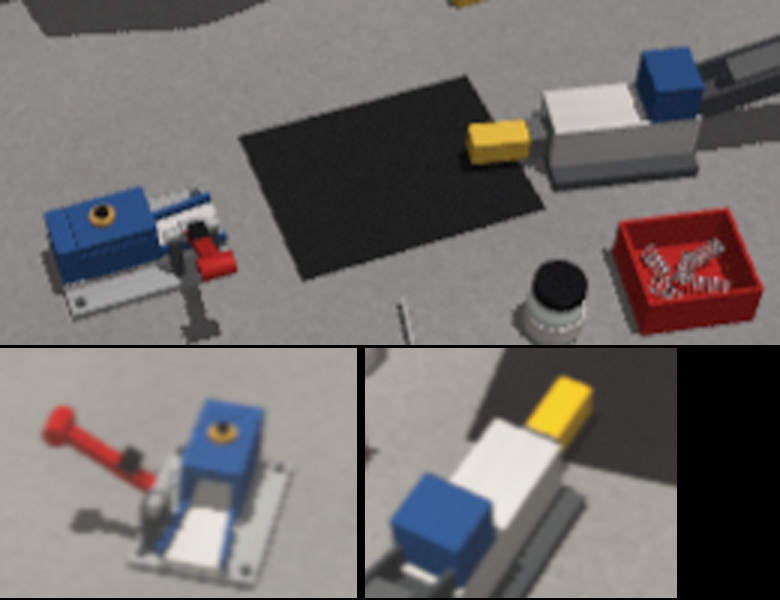

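The crop confirms the middle-sized bar, with its yellow nose at crop (498,142) sticking out of the chute mouth. The lever is open, with its T-grip at crop (217,263). I'll move to hover over the mat for wrist views.

Request:
servo_tool --pt "0.6 -0.68 0 0 0 0" --pt "0.6 -0.68 0 0 0 0" --pt "0.6 -0.68 0 0 0 0" --pt "0.6 -0.68 0 0 0 0" --pt "0.6 -0.68 0 0 0 0" --pt "0.6 -0.68 0 0 0 0" --pt "0.6 -0.68 0 0 0 0" --pt "0.6 -0.68 0 0 0 0" --pt "0.6 -0.68 0 0 0 0" --pt "0.6 -0.68 0 0 0 0" --pt "0.6 -0.68 0 0 0 0" --pt "0.6 -0.68 0 0 0 0" --grip -1

```text
clock: 1.35
position: [410.9, -87.7, 222.6]
tool_rot: [0.987, 0.163, 0.0, 0.0]
ft_force: [0.8, -0.8, -0.5]
grip_width: 87.2
grasp_force: 0.0
```

Request:
servo_tool --pt "0.52 -0.6 -0.14 0 0 0" --pt "0.52 -0.6 -0.14 0 0 0" --pt "0.52 -0.6 -0.14 0 0 0" --pt "0.52 -0.6 -0.14 0 0 0" --pt "0 0 0 0 0 -0.187" --pt "0 0 0 0 0 -0.187" --pt "0 0 0 0 0 -0.187" --pt "0 0 0 0 0 -0.187" --pt "0 0 0 0 0 -0.187" --pt "0 0 0 0 0 -0.187" --pt "0 0 0 0 0 -0.187" --pt "0 0 0 0 0 0"

```text
clock: 2.55
position: [470.3, 57.6, 250.3]
tool_rot: [0.778, 0.628, -0.0, -0.0]
ft_force: [-0.4, 0.2, -0.6]
grip_width: 86.9
grasp_force: 0.0
```

```bash
cat >> h.py <<'E'
def masks(c,W,zmax=200):
    hsv=cv2.cvtColor(c['image'],cv2.COLOR_RGB2HSV);H,S,V=[hsv[...,i].astype(int) for i in range(3)]
    ms={'yellow':(H>18)&(H<33)&(S>150)&(V>90),'blue':(H>100)&(H<125)&(S>130)&(V>50),'red':((H<6)|(H>174))&(S>160)&(V>80)}
    for k,m in ms.items():
        m=m&(W[...,2]>-10)&(W[...,2]<zmax)&(W[...,0]>150)
        N,lab,st,ce=cv2.connectedComponentsWithStats(m.astype(np.uint8))
        for i in range(1,N):
            if st[i,4]<80: continue
            P=W[lab==i]; zt=np.percentile(P[:,2],95); T=P[P[:,2]>zt-8]; r=cv2.minAreaRect(T[:,:2].astype(np.float32))
            print(k,ce[i].round(),st[i,4],'toprect',np.round(r[0],1),np.round(r[1],1),round(r[2],1),'z',np.percentile(P[:,2],[2,50,98]).round())
E
python3 - <<'E'
from h import *
s=bot.get_state();print(s['clock'],s['position'],s['tool_rot'],s['ft_force'])
c=cap('wrist','w1');W=cloud(c);print(np.linalg.inv(c['camera_from_world'])); masks(c,W)
E
```

```text
2.55 [470.28099199  57.58726624 250.27155141] [ 7.78448188e-01  6.27708796e-01 -2.13680852e-04 -2.00971686e-04] [-0.36389542  0.23519057 -0.56908831]
[[ 9.77320052e-01  2.03452530e-01  5.87586964e-02  4.87913249e+02]
 [-2.11767240e-01  9.39455393e-01  2.69403418e-01  1.31733286e+02]
 [-3.90367279e-04 -2.75736529e-01  9.61233174e-01  4.12966716e+02]
 [ 0.00000000e+00  0.00000000e+00  0.00000000e+00  1.00000000e+00]]
yellow [51. 26.] 3053 toprect [243.9 257.2] [39.7 55.9] 4.3 z [10. 41. 43.]
yellow [299.  59.] 420 toprect [485.3 178.5] [58.8 29.7] 77.6 z [ 2. 45. 47.]
blue [331. 321.] 84 toprect [ 452.4 -140.6] [ 3.5 45.9] 5.6 z [29. 30. 32.]
red [402. 334.] 127 toprect [ 538.7 -142.6] [ 2.7 29.1] 89.0 z [69. 77. 85.]
```

View pics/w1.png

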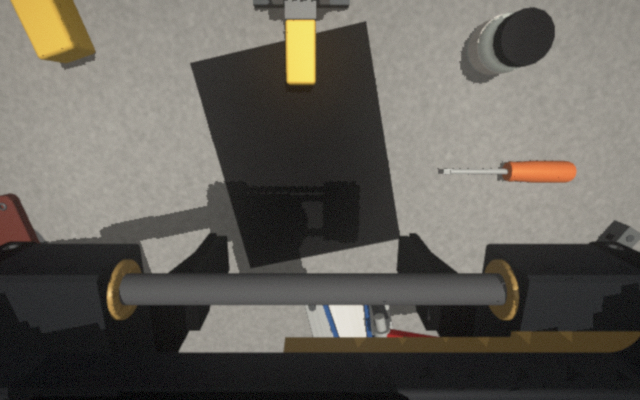

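The wrist picture shows the nose at (301,52), with its top at z 45 and measuring 59 × 30 mm, which matches. The mat runs from (190,60) to (400,240) and the socket guides are at about (345,320). Now I'll grasp the nose.

Request:
servo_tool --pt "0.6 -0.054 0 0 0 0" --pt "0.6 -0.054 0.3 0 0 0" --pt "0.6 -0.054 0.5 0 0 0" --pt "0.62 -0.056 0.5 0 0 0" --pt "0 0 0.7 0 0 0" --pt "0 0 0.7 0 0 0" --pt "0 0 0.7 0 0 0" --pt "0 0 0.5 0 0 0" --pt "0 0 0.4 0 0 0" --pt "0 0 0.3 0 0 0" --pt "0 0 0.04 0 0 0" --pt "0 0 0 0 0 0"

```text
clock: 3.8
position: [485.4, 178.0, 18.3]
tool_rot: [0.78, 0.626, -0.0, -0.0]
ft_force: [0.2, 0.2, 0.1]
grip_width: 87.2
grasp_force: 0.0
```

Request:
servo_tool --pt "0 0 0 0 0 0" --pt "0 0 0 0 0 0" --pt "0 0 0 0 0 0" --pt "0 0 0 0 0 0" --pt "0 0 0 0 0 0" --pt "0 0 0 0 0 0" --pt "0 0 0 0 0 0" --pt "0 0 0 0 0 0" --grip 1 --force 45

```text
clock: 4.6
position: [485.6, 178.1, 18.5]
tool_rot: [0.779, 0.627, -0.0, -0.0]
ft_force: [-1.1, -1.3, -0.0]
grip_width: 31.1
grasp_force: 0.2
```

Request:
servo_tool --pt "0 0 0 0 0 0" --pt "0 0 0 0 0 0" --pt "0 0 0 0 0 0" --pt "0 0 0 0 0 0" --pt "-0.1 0 0 0 0 0" --pt "-0.2 0 0 0 0 0" --pt "-0.3 0 0 0 0 0" --pt "0 0 0 0 0 0"

```text
clock: 5.4
position: [478.7, 146.7, 18.4]
tool_rot: [0.779, 0.627, -0.001, 0.0]
ft_force: [-0.4, -1.0, 0.6]
grip_width: 29.4
grasp_force: 44.9
```

Request:
servo_tool --pt "-0.3 0 0 0 0 0" --pt "-0.4 0 0 0 0 0" --pt "-0.4 0 0 0 0 0" --pt "-0.4 0 0 0 0 0" --pt "-0.4 0 0 0 0 0" --pt "-0.4 0 0 0 0 0" --pt "-0.4 0 0 0 0 0" --pt "-0.4 0 0 0 0 0" --pt "-0.3 0 0 0 0 0" --pt "0 0 0 0 0 0"

```text
clock: 6.4
position: [442.1, -19.2, 18.3]
tool_rot: [0.78, 0.626, -0.0, 0.0]
ft_force: [0.1, 0.3, -3.5]
grip_width: 29.6
grasp_force: 44.9
```

```bash
python3 - <<'E'
from h import *
s=bot.get_state();print(s['clock'],s['position'],s['ft_force'],s['grip_width'],s['grasp_force'],s['q'])
d=cap('side','d2');a=cap('scene','s2')
W=cloud(a); masks(a,W)
W=cloud(d); print('side');masks(d,W)
o=np.zeros((580,780,3),np.uint8)
o[:345]=cv2.resize(a['image'][150:265,195:455],(780,345),interpolation=cv2.INTER_CUBIC)
o[348:578,:345]=cv2.resize(d['image'][120:190,280:385],(345,230),interpolation=cv2.INTER_CUBIC)
o[348:578,350:695]=cv2.resize(d['image'][200:300,240:390],(345,230),interpolation=cv2.INTER_CUBIC)
cv2.imwrite('pics/v2.png',o[:,:,::-1])
E
```

```text
6.4 [442.11571677 -19.19749667  18.31767995] [ 0.13433286  0.31482973 -3.45225033] 29.62146352253077 44.86545321531594 [-2.21434154e-01  5.02663408e-02  2.14130163e+00 -8.15296456e-04
  9.50550710e-01 -3.84379004e-03]
yellow [355. 141.] 359 toprect [243.5 268.5] [39.5 81.1] 3.2 z [ 5. 38. 47.]
yellow [270. 311.] 168 toprect [ 751.8 -195.7] [43.9 23.1] 49.1 z [ 6. 23. 29.]
blue [483. 181.] 336 toprect [590.8 549.9] [20.7  8.7] 72.8 z [  9.  60. 134.]
blue [418. 178.] 423 toprect [524.2 342.3] [51.8 57.9] 79.0 z [ 72. 111. 119.]
blue [ 65. 240.] 1667 toprect [ 359.2 -658.6] [165.3 120.1] 0.1 z [16. 50. 78.]
blue [231. 228.] 801 toprect [ 478.  -228.9] [54.1 94.1] 0.5 z [23. 67. 75.]
red [424. 240.] 993 toprect [693.3 278.6] [111.6 102.9] 78.9 z [ 3. 27. 54.]
red [266. 236.] 124 toprect [ 598.4 -151.9] [21.  29.9] 8.6 z [ 93. 119. 127.]
red [ 88. 328.] 2856 toprect [ 656.5 -629.6] [340.4 134.4] 3.4 z [10. 57. 81.]
side
yellow [256. 150.] 92 toprect [ 752.8 -191.2] [41.4 23.4] 49.2 z [ 7. 21. 26.]
yellow [335. 201.] 115 toprect [448.3  -4.5] [55.7 29.4] 88.5 z [25. 44. 82.]
yellow [392. 302.] 499 toprect [242.7 272.1] [39.6 78.1] 5.0 z [37. 41. 44.]
blue [263. 286.] 596 toprect [521.8 348.4] [49.3 55. ] 77.3 z [ 79. 113. 116.]
blue [214. 381.] 468 toprect [544.8 561.1] [19.6  3.3] 71.9 z [  9.  60. 133.]
red [303.  78.] 1304 toprect [ 688.5 -621.7] [289.8 141.5] 6.8 z [ 8. 47. 72.]
red [302. 145.] 108 toprect [ 597.3 -144.8] [32.6 14.2] 89.3 z [ 90. 110. 125.]
red [210. 267.] 1610 toprect [694.4 282.4] [112.6 100.9] 78.8 z [ 2. 27. 52.]
```

View pics/v2.png

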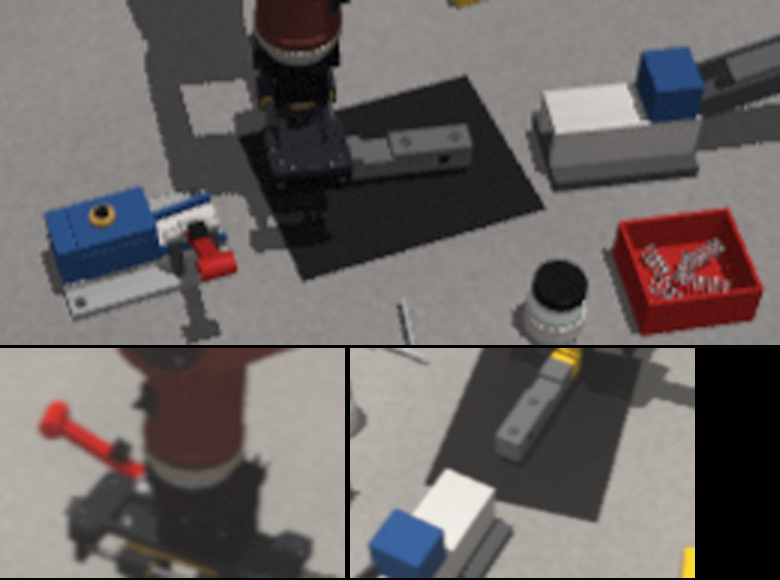

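The picture shows the bar clear of the chute and level over the mat at crop (410,145), groove up. I'll turn it to the socket's heading of about 90° and set it down.

Request:
servo_tool --pt "0 0 0 0 0 -0.136" --pt "0 0 0 0 0 -0.136" --pt "0 0 0 0 0 0" --pt "0 0 0.08 0 0 0" --pt "0 0 0.08 0 0 0" --pt "0 0 0.06 0 0 0" --pt "0 0 0.04 0 0 0" --pt "0 0 0.02 0 0 0" --pt "0 0 0 0 0 0"

```text
clock: 7.4
position: [442.9, -17.3, 4.3]
tool_rot: [0.708, 0.707, -0.0, -0.0]
ft_force: [-0.0, -0.0, -2.9]
grip_width: 29.3
grasp_force: 44.9
```

Request:
servo_tool --pt "0 0 0 0 0 0" --pt "0 0 0 0 0 0" --pt "0 0 0 0 0 0" --pt "0 0 0 0 0 0" --pt "0 0 0 0 0 0" --pt "0 0 -0.3 0 0 0" --pt "0 0 -0.8 0 0 0" --pt "0 0 -0.8 0 0 0" --pt "0.7 0 -0.8 0 0 0" --pt "0.7 0 -0.6 0 0 0" --pt "0 0 0 0 0 0" --grip -1

```text
clock: 8.5
position: [446.2, 53.3, 172.4]
tool_rot: [0.706, 0.708, 0.004, 0.003]
ft_force: [0.2, -1.3, 0.6]
grip_width: 86.9
grasp_force: 0.0
```

```bash
python3 - <<'E'
from h import *
s=bot.get_state();print(s['clock'],s['position'],s['tool_rot'],s['ft_force'])
a=cap('scene','s3');d=cap('side','d3');c=cap('wrist','w3')
for n,q in(('scene',a),('side',d),('wrist',c)):
    W=cloud(q);V=q['image'].max(2).astype(int);hsv=cv2.cvtColor(q['image'],cv2.COLOR_RGB2HSV)
    X,Y,Z=[W[...,i] for i in range(3)]
    m=(Z>24)&(Z<40)&(abs(X-445)<60)&(Y>-80)&(Y<170)
    N,l,st,ce=cv2.connectedComponentsWithStats(m.astype(np.uint8));i=1+st[1:,4].argmax()
    P=W[l==i];r=cv2.minAreaRect(P[:,:2].astype(np.float32));
    T=P; print(n,'bar',np.round(r[0],1),np.round(r[1],1),round(r[2],1),np.median(P[:,2]))
    for lo in(-40,20,60,110):
        t=P[(P[:,1]>lo)&(P[:,1]<lo+25)]
        if len(t)>5: print(lo,np.percentile(t[:,0],[3,97]).round(1),np.median(t[:,2]).round(1))
    m=(hsv[...,0]>100)&(hsv[...,0]<125)&(hsv[...,1]>130)&(abs(X-477)<60)&(Y<-90)&(Y>-290)&(Z>62)
    P=W[m]
    if len(P)>100:
        r=cv2.minAreaRect(P[:,:2].astype(np.float32));print('sockettop',len(P),r,np.median(P[:,2]))
    m=(hsv[...,0]>100)&(hsv[...,0]<125)&(hsv[...,1]>130)&(abs(X-477)<60)&(Y<-90)&(Y>-290)&(Z<40)
    P=W[m]
    if len(P)>60:
        r=cv2.minAreaRect(P[:,:2].astype(np.float32));print('guides',len(P),r,np.median(P[:,2]))
o=np.vstack([cv2.resize(a['image'][180:265,195:395],(600,255),interpolation=cv2.INTER_CUBIC),cv2.resize(d['image'][120:240,250:400],(600,480))[:340]])
cv2.imwrite('pics/v3.png',o[:,:,::-1])
E
```

```text
8.5 [446.22705728  53.3301822  172.38186301] [0.70645509 0.70774206 0.00366894 0.00298514] [ 0.17654486 -1.28147894  0.58138955]
scene bar [441.7   2. ] [36.9 99.8] 1.3 30.63369658800707
-40 [427.6 459.5] 30.8
20 [427.2 458.5] 30.6
sockettop 456 ((477.2328796386719, -228.73138427734375), (93.94039154052734, 56.744873046875), 88.90003967285156) 70.78469161621774
guides 180 ((475.6663818359375, -195.84725952148438), (157.37118530273438, 58.781429290771484), 89.90653228759766) 29.930445404060833
side bar [445.2 113. ] [31.  90.6] 1.3 29.99341336778349
60 [430.9 459.5] 30.0
110 [430.5 459.2] 29.8
wrist bar [442.8 112.8] [29.8 81.4] 0.8 30.618602180597748
60 [429.1 457.2] 30.6
110 [428.7 456.7] 30.6
```

View pics/v3.png

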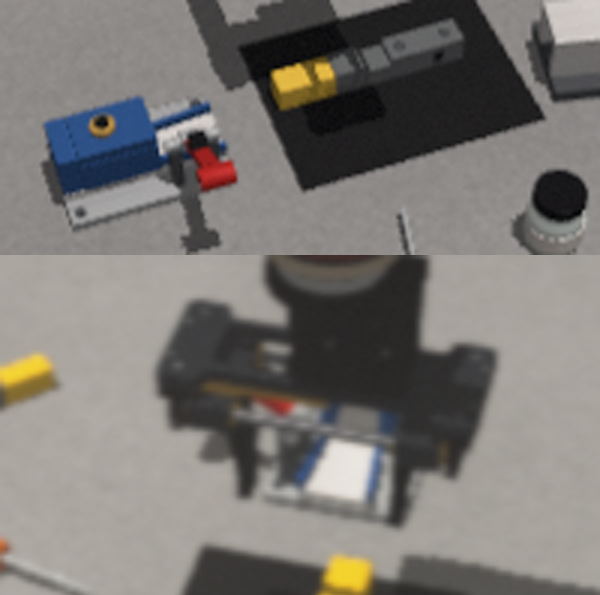

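The bar lies flat on the mat at crop (365,65), nose toward the socket, with its rear end at about (443,153) and its top at z 30.6. Next I'll retake the grey end.

Request:
servo_tool --pt "0.5 -0.02 0 0 0 0" --pt "0.5 -0.02 0.3 0 0 0" --pt "0.5 -0.02 0.5 0 0 0" --pt "0 0 0.7 0 0 0" --pt "0 0 0.7 0 0 0" --pt "0 0 0.5 0 0 0" --pt "0 0 0.4 0 0 0" --pt "0 0 0.2 0 0 0" --pt "0 0 0 0 0 0"

```text
clock: 9.55
position: [438.6, 124.5, 1.2]
tool_rot: [0.708, 0.706, -0.002, -0.001]
ft_force: [0.2, -0.1, 0.2]
grip_width: 86.8
grasp_force: 0.0
```

Request:
servo_tool --pt "0 0 0 0 0 0" --pt "0 0 0 0 0 0" --pt "0 0 0 0 0 0" --pt "0 0 0 0 0 0" --pt "0 0 0 0 0 0" --pt "0 0 0 0 0 0" --pt "0 0 0 0 0 0" --pt "0 0 0 0 0 0" --pt "0 0 0 0 0 0" --pt "0 0 0 0 0 0" --pt "0 0 0 0 0 0" --grip 1 --force 55

```text
clock: 10.65
position: [440.3, 125.7, 2.2]
tool_rot: [0.708, 0.707, 0.0, 0.0]
ft_force: [0.4, 0.7, 0.5]
grip_width: 29.7
grasp_force: 54.8
```

Request:
servo_tool --pt "0 0 -0.1 0 0 0" --pt "0 0 -0.3 0 0 0" --pt "0 0 -0.5 0 0 0" --pt "0 0 -0.5 0 0 0" --pt "0 0 0 0 0 0" --pt "0 0 0 0 0 0"

```text
clock: 11.25
position: [440.3, 125.7, 72.2]
tool_rot: [0.708, 0.707, 0.0, 0.0]
ft_force: [-0.2, 0.4, -2.8]
grip_width: 29.5
grasp_force: 54.8
```

```bash
cat > bar.py <<'E'
from h import *
s=bot.get_state();print(s['clock'],s['position'],s['tool_rot'],s['ft_force'],s['grip_width'],s['grasp_force'])
p=s['position']
for n in('scene','side','wrist'):
    q=cap(n,n+'_%d'%(s['clock']*100));W=cloud(q);hsv=cv2.cvtColor(q['image'],cv2.COLOR_RGB2HSV).astype(int)
    X,Y,Z=[W[...,i] for i in range(3)]
    m=(hsv[...,0]>18)&(hsv[...,0]<33)&(hsv[...,1]>150)&(hsv[...,2]>90)&(abs(X-p[0])<60)&(Y>p[1]-260)&(Y<p[1])
    m=m&(Z<p[2]+70)
    P=W[m]
    if len(P)<40: print(n,'no nose');continue
    zt=np.percentile(P[:,2],90);T=P[P[:,2]>zt-6]
    A=np.c_[T[:,1],np.ones(len(T))];k=np.linalg.lstsq(A,T[:,2],rcond=None)[0]
    r=cv2.minAreaRect(T[:,:2].astype(np.float32))
    print(n,len(T),'top rect',np.round(r[0],1),np.round(r[1],1),round(r[2],1),'zmed',np.median(T[:,2]).round(1),'slope deg',np.degrees(np.arctan(k[0])).round(1),'yrange',np.percentile(T[:,1],[1,99]).round(1))
E
python3 bar.py
```

```text
11.25 [440.32143566 125.66406422  72.18354459] [7.07604865e-01 7.06608191e-01 3.97860894e-04 2.44996568e-04] [-0.24133579  0.36109918 -2.75318116] 29.530688663997914 54.820050755515695
scene 145 top rect [443.  -18.3] [32.4 58.6] 3.3 zmed 101.2 slope deg 0.5 yrange [-47.3  10.8]
side no nose
wrist no nose
```

The bar is held level, with TCP 1.2 mm above its underside and the nose tip about 173 mm ahead of it. I'll carry it over the open channel.

Request:
servo_tool --pt "0 0.24 0 0 0 0" --pt "-0.3 0.24 0 0 0 0" --pt "-0.5 0.24 0 0 0 0" --pt "-0.5 0 0 0 0 0" --pt "-0.5 0 0 0 0 0" --pt "-0.4 0 0 0 0 0" --pt "-0.16 0 0 0 0 0" --pt "0 0 0.3 0 0 0" --pt "0 0 0.3 0 0 0" --pt "0 0 0.12 0 0 0" --pt "0 0 0 0 0 0" --pt "0 0 0 0 0 0"

```text
clock: 12.6
position: [476.4, 7.8, 36.3]
tool_rot: [0.707, 0.707, 0.0, -0.0]
ft_force: [-0.1, 0.0, -3.2]
grip_width: 29.4
grasp_force: 54.8
```

```bash
python3 bar.py; python3 - <<'E'
from h import *
import glob
f=lambda n:pickle.load(open(sorted(glob.glob(f'pics/{n}_*.pkl'),key=lambda s:int(s.split('_')[1][:-4]))[-1],'rb'))
a,d=f('scene'),f('side')
for n,q in(('scene',a),('side',d)):
    W=cloud(q);h=cv2.cvtColor(q['image'],cv2.COLOR_RGB2HSV).astype(int);X,Y,Z=[W[...,i] for i in range(3)]
    yl=(h[...,0]>18)&(h[...,0]<33)&(h[...,1]>150);bl=(h[...,0]>100)&(h[...,0]<125)&(h[...,1]>120)
    for y in range(-250,-110,10):
        o=[y]
        for m,zl in((yl&(Z>60)&(Z<70),0),(bl&(Z>66)&(Z<74),0),(bl&(Z<33)&(Z>26),0)):
            t=X[m&(abs(Y-y)<6)&(abs(X-477)<60)]
            o.append(np.round([len(t),t.min(),t.max()],1).tolist() if len(t) else None)
        print(n,o)
o=np.vstack([cv2.resize(a['image'][195:265,195:335],(600,300),interpolation=cv2.INTER_CUBIC),cv2.resize(d['image'][120:190,280:420],(600,300),interpolation=cv2.INTER_CUBIC)])
cv2.imwrite('pics/v4.png',o[:,:,::-1])
E
```

```text
12.6 [476.35122838   7.82673104  36.3233027 ] [ 7.07423975e-01  7.06789445e-01  1.59308267e-05 -2.46061155e-05] [-0.12110259  0.04621591 -3.22515155] 29.43306701938892 54.820526177063584
scene 153 top rect [ 482.8 -169.6] [ 31.9 127.5] 1.4 zmed 65.3 slope deg -4.5 yrange [-231.6 -106.3]
side no nose
wrist no nose
scene [-250, None, [55.0, 450.6, 503.9], [7.0, 497.9, 506.0]]
scene [-240, None, [46.0, 451.1, 503.1], [5.0, 498.9, 503.8]]
scene [-230, None, [29.0, 450.5, 503.1], [3.0, 502.2, 502.9]]
scene [-220, None, [30.0, 450.2, 501.9], [7.0, 500.0, 504.6]]
scene [-210, None, [43.0, 451.4, 504.1], [5.0, 500.7, 502.5]]
scene [-200, None, [55.0, 448.7, 502.5], [6.0, 499.0, 506.7]]
scene [-190, None, [53.0, 451.4, 502.5], [8.0, 499.0, 503.8]]
scene [-180, None, [21.0, 454.5, 501.1], [6.0, 495.5, 502.7]]
scene [-170, [1.0, 482.5, 482.5], None, [4.0, 452.0, 454.7]]
scene [-160, [28.0, 466.6, 494.9], None, [2.0, 500.4, 500.5]]
scene [-150, [31.0, 464.5, 495.0], None, [1.0, 500.5, 500.5]]
scene [-140, [36.0, 466.4, 494.6], None, None]
scene [-130, [34.0, 462.4, 494.6], None, None]
scene [-120, [35.0, 462.4, 494.2], None, [4.0, 500.7, 503.2]]
side [-250, None, [29.0, 454.9, 493.9], None]
side [-240, None, [18.0, 451.9, 488.4], None]
side [-230, None, [9.0, 452.2, 463.6], None]
side [-220, None, [11.0, 452.2, 463.7], None]
side [-210, None, [19.0, 452.1, 478.7], None]
side [-200, None, [22.0, 452.3, 480.6], None]
side [-190, None, [10.0, 453.2, 473.2], None]
side [-180, None, [5.0, 451.6, 458.2], [4.0, 453.0, 457.8]]
side [-170, None, None, [4.0, 455.6, 459.0]]
side [-160, None, None, [5.0, 455.6, 459.0]]
side [-150, None, None, None]
side [-140, None, None, None]
side [-130, None, None, None]
side [-120, None, None, None]
```

View pics/v4.png

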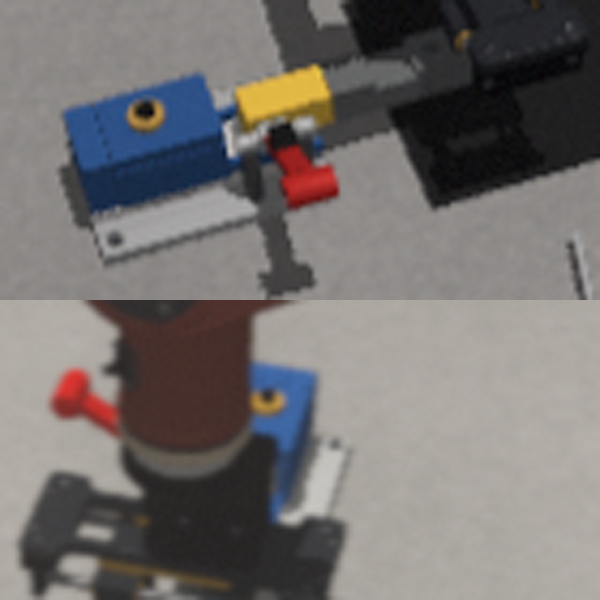

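The picture shows the nose above the open channel, with its tip at crop (240,105) just before the tunnel. The bar is skewed about 1.3° with its nose to +x. I'll correct that, then lay it on the floor.

Request:
servo_tool --pt "0 0 0 0 0 0.028" --pt "0 0 0 0 0 0" --pt "0 0 0.1 0 0 0" --pt "0 0 0.08 0 0 0" --pt "0 0 0.06 0 0 0" --pt "0 0 0.04 0 0 0" --pt "0 0 0 0 0 0" --pt "0 0 0 0 0 0"

```text
clock: 13.55
position: [476.1, 7.5, 22.2]
tool_rot: [0.715, 0.699, -0.0, -0.0]
ft_force: [-0.1, 0.1, -0.7]
grip_width: 29.3
grasp_force: 54.8
```

Request:
servo_tool --pt "0 0 0.01 0 0 0" --pt "0 0 0 0 0 0"

```text
clock: 13.75
position: [476.2, 7.6, 21.9]
tool_rot: [0.715, 0.699, 0.0, 0.0]
ft_force: [-1.1, 0.8, -0.6]
grip_width: 29.6
grasp_force: 54.8
```

Request:
servo_tool --pt "-0.1 0.002 0 0 0 0" --pt "-0.2 0.005 0 0 0 0" --pt "-0.2 0.005 0 0 0 0" --pt "-0.2 0.005 0 0 0 0" --pt "0 0 0 0 0 0"

```text
clock: 14.25
position: [476.5, -29.4, 21.9]
tool_rot: [0.716, 0.698, -0.0, 0.001]
ft_force: [0.9, -1.5, 0.9]
grip_width: 30.1
grasp_force: 54.8
```

Request:
servo_tool --pt "-0.2 0.005 0 0 0 0" --pt "-0.2 0.005 0 0 0 0" --pt "-0.2 0.005 0 0 0 0" --pt "-0.1 0.002 0 0 0 0" --pt "0 0 0 0 0 0"

```text
clock: 14.75
position: [476.5, -63.9, 21.9]
tool_rot: [0.716, 0.699, -0.0, 0.001]
ft_force: [0.3, -2.5, 2.2]
grip_width: 29.8
grasp_force: 54.8
```

Request:
servo_tool --pt "-0.14 0.003 0 0 0 0" --pt "-0.12 0.003 0 0 0 0" --pt "-0.04 0 0 0 0 0" --pt "0 0 0 0 0 0"

```text
clock: 15.15
position: [476.5, -77.5, 22.1]
tool_rot: [0.715, 0.699, 0.0, 0.0]
ft_force: [-0.3, 2.8, 5.9]
grip_width: 29.7
grasp_force: 54.8
```

Request:
servo_tool --pt "-0.04 0 0 0 0 0" --pt "-0.04 0 0 0 0 0" --pt "0 0 0 0 0 0"

```text
clock: 15.45
position: [476.4, -81.1, 22.1]
tool_rot: [0.715, 0.699, 0.001, 0.0]
ft_force: [0.1, 3.5, 7.2]
grip_width: 29.5
grasp_force: 54.8
```

Request:
servo_tool --pt "-0.04 0 0 0 0 0" --pt "-0.02 0 0 0 0 0" --pt "0 0 0 0 0 0"

```text
clock: 15.75
position: [476.4, -83.2, 22.1]
tool_rot: [0.715, 0.699, 0.001, -0.0]
ft_force: [-0.1, 8.5, 8.5]
grip_width: 29.7
grasp_force: 54.8
```

Request:
servo_tool --pt "-0.03 0 0 0 0 0" --pt "0 0 0 0 0 0"

```text
clock: 15.95
position: [476.3, -83.3, 22.1]
tool_rot: [0.715, 0.699, 0.002, -0.001]
ft_force: [1.7, 13.8, 9.7]
grip_width: 29.6
grasp_force: 54.8
```

Request:
servo_tool --pt "-0.03 0 0 0 0 0" --pt "0 0 0 0 0 0"

```text
clock: 16.15
position: [476.3, -83.3, 22.1]
tool_rot: [0.715, 0.699, 0.003, -0.002]
ft_force: [2.3, 20.4, 11.7]
grip_width: 29.4
grasp_force: 54.9
```

The bar stopped at y −83.3, as predicted for home, with the force rising. I'll ease off, release, rise and turn to look at the lever.

Request:
servo_tool --pt "0.05 0 0 0 0 0" --pt "0 0 0 0 0 0"

```text
clock: 16.35
position: [476.4, -83.3, 22.1]
tool_rot: [0.715, 0.699, 0.001, -0.0]
ft_force: [0.5, 8.8, 8.9]
grip_width: 29.3
grasp_force: 54.9
```

Request:
servo_tool --pt "0 0 0 0 0 0" --pt "0 0 0 0 0 0" --pt "0 0 0 0 0 0" --pt "0 0 0 0 0 0" --pt "0 0 0 0 0 0" --pt "0 0 -0.3 0 0 0" --pt "0 0 -0.8 0 0 0" --pt "0 0 -0.8 0 0 0" --pt "0 0 -0.8 0 0 0" --pt "0 0 -0.8 0 0 0" --pt "0 0 -0.5 0 0 0" --pt "0 0 0 0 0 0" --grip -1

```text
clock: 17.55
position: [478.4, -86.0, 226.5]
tool_rot: [0.715, 0.699, 0.002, 0.004]
ft_force: [1.2, -0.2, 0.4]
grip_width: 86.9
grasp_force: 0.0
```

Request:
servo_tool --pt "0 0 0 0 0 0.19" --pt "0 0 0 0 0 0.19" --pt "0 0 0 0 0 0.19" --pt "0 0 0 0 0 0.19" --pt "0 0 0 0 0 0.19" --pt "0 0 0 0 0 0.19" --pt "0 0 0 0 0 0.19" --pt "0 0 0 0 0 0.19" --pt "0 0 0 0 0 0.19" --pt "0 0 0 0 0 0.19" --pt "0 0 0 0 0 0.07" --pt "0 0 0 0 0 0"

```text
clock: 18.75
position: [475.2, -84.8, 220.3]
tool_rot: [1.0, -0.0, -0.001, -0.0]
ft_force: [-0.4, -0.6, -0.3]
grip_width: 86.9
grasp_force: 0.0
```

```bash
python3 - <<'E'
from h import *
s=bot.get_state();print(s['clock'],s['position'],s['tool_rot'])
a=cap('scene','s5');d=cap('side','d5');c=cap('wrist','w5')
for n,q in(('scene',a),('side',d),('wrist',c)):
    W=cloud(q);h=cv2.cvtColor(q['image'],cv2.COLOR_RGB2HSV).astype(int);X,Y,Z=[W[...,i] for i in range(3)]
    m=((h[...,0]<7)|(h[...,0]>173))&(h[...,1]>140)&(X>490)&(X<640)&(Y>-200)&(Y<-100)&(Z>40)&(Z<150)
    P=W[m]; k=P[np.hypot(P[:,0]-513,P[:,2]-62)>84]
    print(n,len(P),len(k)); 
    if len(k): print('knob',np.percentile(k,[2,50,98],axis=0).round(1).tolist())
    m=(abs(X-477)<25)&(Y>-125)&(Y<-20)&(Z>40)&(Z<58); P=W[m]
    if len(P)>20: print('bar overhang y',np.percentile(P[:,1],[1,99]).round(1),'x',np.percentile(P[:,0],[3,97]).round(1),'z',np.median(P[:,2]))
o=np.zeros((600,600,3),np.uint8)
o[:300]=cv2.resize(a['image'][195:265,195:335],(600,300),interpolation=cv2.INTER_CUBIC)
o[300:]=cv2.resize(d['image'][120:190,280:420],(600,300),interpolation=cv2.INTER_CUBIC)
cv2.imwrite('pics/v5.png',o[:,:,::-1])
E
```

```text
18.75 [475.23804906 -84.84853156 220.32916975] [ 9.99999478e-01 -1.08444393e-04 -9.74342290e-04 -2.86489225e-04]
scene 135 93
knob [[589.7, -165.9, 109.6], [601.5, -151.8, 121.5], [607.6, -136.3, 127.9]]
bar overhang y [-124.3  -56.5] x [460.4 492.8] z 50.78041986528467
side 148 68
knob [[582.7, -157.6, 106.3], [594.3, -142.5, 119.5], [604.3, -129.7, 126.3]]
bar overhang y [-123.5  -52.4] x [465.2 495.1] z 49.72704599257105
wrist 2811 1641
knob [[583.0, -164.1, 110.7], [595.7, -148.8, 121.9], [607.1, -134.2, 124.7]]
bar overhang y [-124.2  -56.3] x [463.7 492.8] z 50.551415531546866
```

View pics/v5.png

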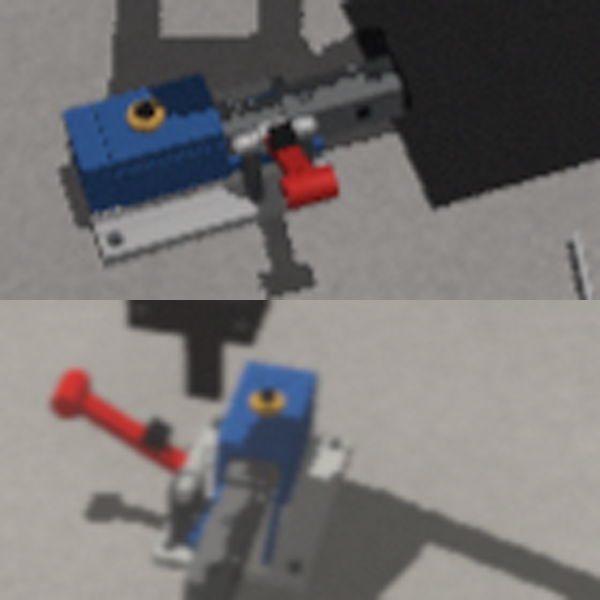

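The bar is home: its rear end is at y −56, 60 mm past the mouth, with its top at z 50.6. The T-grip is at about (596,−150,114) with the lever still open. Now I'll pinch the T-grip.

Request:
servo_tool --pt "0.6 0.3 0 0 0 0" --pt "0.6 0.35 0 0 0 0" --pt "0.6 0.35 0 0 0 0" --pt "0.6 0.3 0 0 0 0" --pt "0.02 0 0.3 0 0 0" --pt "0 0 0.5 0 0 0" --pt "0 0 0.6 0 0 0" --pt "0 0 0.5 0 0 0" --pt "0 0 0.4 0 0 0" --pt "0 0 0.16 0 0 0" --pt "0 0 0 0 0 0" --pt "0 0 0 0 0 0"

```text
clock: 20.1
position: [597.2, -149.9, 99.5]
tool_rot: [1.0, 0.0, 0.0, 0.0]
ft_force: [-0.7, 0.3, 0.8]
grip_width: 87.1
grasp_force: 0.0
```

Request:
servo_tool --pt "0 0 0 0 0 0" --pt "0 0 0 0 0 0" --pt "0 0 0 0 0 0" --pt "0 0 0 0 0 0" --pt "0 0 0 0 0 0" --pt "0 0 0 0 0 0" --pt "0 0 0 0 0 0" --pt "0 0 0 0 0 0" --pt "0 0 0 0 0 0" --pt "0 0 0 0 0 0" --grip 1 --force 20

```text
clock: 21.1
position: [596.9, -150.4, 98.6]
tool_rot: [1.0, 0.0, 0.0, 0.0]
ft_force: [-0.2, -2.6, -0.6]
grip_width: 31.9
grasp_force: 20.0
```

```bash
python3 -c "
import numpy as np
t=np.radians(np.r_[148:4:-8,0]);x=-100*np.cos(t);z=100*np.sin(t)
for a,b,c in zip(np.degrees(t)[1:],np.diff(x)/50,-np.diff(z)/50):print(round(a),round(b,3),round(c,3), 'TCP',round(512.1-100*np.cos(np.radians(a)),1),round(45.6+100*np.sin(np.radians(a)),1))"
```

```text
140 -0.164 -0.226 TCP 588.7 109.9
132 -0.194 -0.201 TCP 579.0 119.9
124 -0.22 -0.172 TCP 568.0 128.5
116 -0.242 -0.14 TCP 555.9 135.5
108 -0.259 -0.105 TCP 543.0 140.7
100 -0.271 -0.068 TCP 529.5 144.1
92 -0.277 -0.029 TCP 515.6 145.5
84 -0.279 0.01 TCP 501.6 145.1
76 -0.275 0.048 TCP 487.9 142.6
68 -0.265 0.086 TCP 474.6 138.3
60 -0.251 0.122 TCP 462.1 132.2
52 -0.231 0.156 TCP 450.5 124.4
44 -0.207 0.187 TCP 440.2 115.1
36 -0.179 0.214 TCP 431.2 104.4
28 -0.148 0.237 TCP 423.8 92.5
20 -0.113 0.255 TCP 418.1 79.8
12 -0.077 0.268 TCP 414.3 66.4
0 -0.044 0.416 TCP 412.1 45.6
```

Request:
servo_tool --pt "-0.16 -0.23 -0.2 0 0 0"

```text
clock: 21.2
position: [589.9, -147.1, 108.8]
tool_rot: [1.0, 0.0, 0.001, 0.007]
ft_force: [-1.4, -41.5, -6.5]
grip_width: 37.5
grasp_force: 20.1
```

I typed the z value into the y column. I'll undo that sideways shift straight away.

Request:
servo_tool --pt "0 0.23 -0.03 0 0 0" --pt "0 0 0 0 0 0" --pt "0 0 0 0 0 0"

```text
clock: 21.5
position: [589.0, -150.5, 110.6]
tool_rot: [1.0, 0.0, 0.0, 0.001]
ft_force: [-1.5, -4.4, 3.7]
grip_width: 31.9
grasp_force: 20.0
```

```bash
python3 - <<'E'
from h import *
s=bot.get_state();print(s['clock'],s['position'],s['ft_force'],s['grip_width'],s['grasp_force'])
a=cap('scene','s6');d=cap('side','d6');
for n,q in(('scene',a),('side',d)):
    W=cloud(q);h=cv2.cvtColor(q['image'],cv2.COLOR_RGB2HSV).astype(int);X,Y,Z=[W[...,i] for i in range(3)]
    m=((h[...,0]<7)|(h[...,0]>173))&(h[...,1]>140)&(X>490)&(X<640)&(Y>-200)&(Y<-100)&(Z>40)&(Z<170)
    P=W[m]; print(n,len(P),np.percentile(P,[2,50,98],axis=0).round(1).tolist())
    m=(abs(X-477)<25)&(Y>-125)&(Y<-20)&(Z>40)&(Z<58); P=W[m]
    if len(P)>20: print('bar overhang y',np.percentile(P[:,1],[1,99]).round(1))
E
```

```text
21.5 [ 588.98709674 -150.493935    110.60227918] [-1.4787875  -4.42916061  3.72670768] 31.944827077859944 20.005875038914382
scene 105 [[558.8, -166.3, 108.9], [595.0, -151.0, 131.9], [600.9, -134.8, 138.9]]
bar overhang y [-124.3  -56. ]
side 64 [[520.8, -151.5, 72.8], [553.0, -143.9, 99.1], [576.3, -137.8, 117.7]]
bar overhang y [-124.6  -51.2]
```

Recovered: the grip is still on the knob (31.9 mm) and the lever followed to about 140°. Continuing along the arc.

Request:
servo_tool --pt "-0.19 0 -0.2 0 0 0" --pt "-0.22 0 -0.17 0 0 0" --pt "-0.24 0 -0.14 0 0 0" --pt "-0.26 0 -0.105 0 0 0" --pt "-0.27 0 -0.07 0 0 0" --pt "-0.28 0 -0.03 0 0 0" --pt "0 0 0 0 0 0"

```text
clock: 22.3
position: [517.1, -150.7, 147.9]
tool_rot: [1.0, 0.0, 0.002, 0.001]
ft_force: [0.2, -3.6, 7.0]
grip_width: 31.6
grasp_force: 20.0
```

Request:
servo_tool --pt "-0.28 0 0.01 0 0 0" --pt "-0.275 0 0.05 0 0 0" --pt "-0.265 0 0.085 0 0 0" --pt "-0.25 0 0.12 0 0 0" --pt "-0.23 0 0.155 0 0 0" --pt "0 0 0 0 0 0"

```text
clock: 22.9
position: [450.0, -150.9, 125.8]
tool_rot: [1.0, 0.0, -0.0, 0.001]
ft_force: [-7.3, -6.3, 9.5]
grip_width: 31.4
grasp_force: 20.0
```

Tracking well at about 52°. Continuing.

Request:
servo_tool --pt "-0.2 0 0.19 0 0 0" --pt "-0.175 0 0.215 0 0 0" --pt "-0.145 0 0.24 0 0 0" --pt "-0.11 0 0.255 0 0 0" --pt "0 0 0 0 0 0"

```text
clock: 23.4
position: [418.5, -150.9, 78.9]
tool_rot: [1.0, 0.0, -0.001, 0.001]
ft_force: [-3.1, -9.2, -1.0]
grip_width: 32.0
grasp_force: 20.0
```

Request:
servo_tool --pt "-0.06 0 0.2 0 0 0" --pt "-0.03 0 0.16 0 0 0" --pt "-0.02 0 0.16 0 0 0" --pt "0 0 0 0 0 0"

```text
clock: 23.8
position: [413.6, -150.9, 53.2]
tool_rot: [1.0, 0.0, -0.0, 0.001]
ft_force: [-2.8, -8.6, -2.4]
grip_width: 31.8
grasp_force: 20.0
```

Request:
servo_tool --pt "-0.01 0 0.08 0 0 0" --pt "0 0 0.06 0 0 0" --pt "0 0 0 0 0 0"

```text
clock: 24.1
position: [413.3, -150.9, 46.7]
tool_rot: [1.0, 0.0, -0.0, 0.001]
ft_force: [-2.5, -7.9, -0.5]
grip_width: 31.6
grasp_force: 20.0
```

Request:
servo_tool --pt "0 0 0.04 0 0 0" --pt "0 0 0.02 0 0 0" --pt "0 0 0 0 0 0"

```text
clock: 24.4
position: [413.4, -151.0, 43.9]
tool_rot: [1.0, 0.001, -0.0, 0.001]
ft_force: [-2.4, -8.7, -0.3]
grip_width: 31.5
grasp_force: 20.0
```

Request:
servo_tool --pt "0 0 0.04 0 0 0" --pt "0 0 0.03 0 0 0" --pt "0 0 0 0 0 0"

```text
clock: 24.7
position: [413.5, -151.0, 40.5]
tool_rot: [1.0, 0.0, -0.0, 0.001]
ft_force: [-2.7, -8.0, -0.4]
grip_width: 31.7
grasp_force: 20.0
```

```bash
cat > lev.py <<'E'
from h import *
import sys
s=bot.get_state();print(s['clock'],s['position'],s['ft_force'],s['grip_width'])
a=cap('scene','s'+sys.argv[1]);d=cap('side','d'+sys.argv[1])
for n,q in(('scene',a),('side',d)):
    W=cloud(q);h=cv2.cvtColor(q['image'],cv2.COLOR_RGB2HSV).astype(int);X,Y,Z=[W[...,i] for i in range(3)]
    m=((h[...,0]<7)|(h[...,0]>173))&(h[...,1]>140)&(X>380)&(X<640)&(Y>-200)&(Y<-100)&(Z>20)&(Z<170)
    P=W[m]; print(n,len(P))
    for x in range(390,540,15):
        t=P[abs(P[:,0]-x)<8]
        if len(t)>2: print(x,len(t),np.percentile(t[:,2],[50,95]).round(1),t[:,1].mean().round())
    m=(abs(X-477)<25)&(Y>-125)&(Y<-20)&(Z>40)&(Z<58); P=W[m]
    if len(P)>20: print('bar overhang y',np.percentile(P[:,1],[1,99]).round(1))
o=np.zeros((600,600,3),np.uint8)
o[:300]=cv2.resize(a['image'][195:265,195:335],(600,300),interpolation=cv2.INTER_CUBIC)
o[300:]=cv2.resize(d['image'][120:190,280:420],(600,300),interpolation=cv2.INTER_CUBIC)
cv2.imwrite('pics/l'+sys.argv[1]+'.png',o[:,:,::-1])
E
python3 lev.py 7
```

```text
24.7 [ 413.49597683 -150.97515068   40.45511413] [-2.69463615 -7.96155245 -0.42121064] 31.749445899310544
scene 193
405 16 [75.2 78. ] -150.0
420 62 [72.1 80.3] -150.0
435 20 [71.2 74.1] -152.0
450 29 [71.1 75.6] -151.0
465 26 [69.7 72.2] -151.0
480 24 [69.3 72.5] -152.0
495 22 [70.  74.5] -152.0
bar overhang y [-123.2  -56.5]
side 51
480 26 [68.  71.5] -145.0
495 26 [68.9 71.1] -146.0
bar overhang y [-124.7  -51.5]
```

View pics/l7.png

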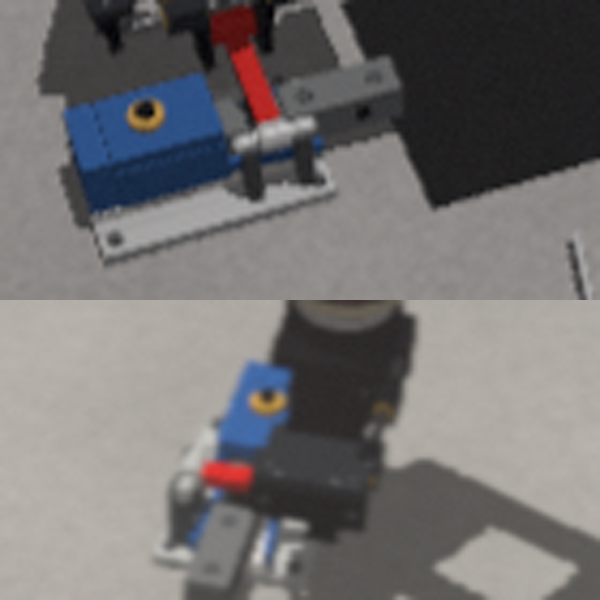

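The picture shows the lever over the bar at crop (255,75), in the groove and nearly level, with arm tops at 70–72 mm. I'll press on until it stops firmly.

Request:
servo_tool --pt "0 0 0.03 0 0 0" --pt "0 0 0.03 0 0 0" --pt "0 0 0 0 0 0"

```text
clock: 25.1
position: [413.7, -151.0, 37.7]
tool_rot: [1.0, 0.0, 0.0, 0.001]
ft_force: [-2.8, -6.9, 2.3]
grip_width: 31.4
grasp_force: 20.0
```

Request:
servo_tool --pt "0 0 0.03 0 0 0" --pt "0 0 0.03 0 0 0" --pt "0 0 0 0 0 0"

```text
clock: 25.4
position: [414.2, -151.0, 36.5]
tool_rot: [1.0, 0.001, 0.0, 0.001]
ft_force: [-9.5, -3.5, 21.4]
grip_width: 31.7
grasp_force: 20.0
```

Request:
servo_tool --pt "0 0 0.02 0 0 0" --pt "0 0 0 0 0 0" --pt "0 0 -0.05 0 0 0" --pt "0 0 0 0 0 0"

```text
clock: 25.8
position: [414.3, -151.0, 36.7]
tool_rot: [1.0, 0.001, 0.001, 0.001]
ft_force: [-0.9, -6.5, 1.7]
grip_width: 31.7
grasp_force: 20.0
```

Request:
servo_tool --pt "0 0 0 0 0 0" --pt "0 0 0 0 0 0" --pt "0 0 0 0 0 0" --pt "0 0 0 0 0 0" --pt "0 0 0 0 0 0" --pt "0 0 -0.3 0 0 0" --pt "0 0 -0.8 0 0 0" --pt "0 0 -0.8 0 0 0" --pt "-0.4 0 -0.8 0 0 0" --pt "-0.6 0 -0.8 0 0 0" --pt "0 0 0 0 0 0" --pt "0 0 0 0 0 0" --grip -1

```text
clock: 27.0
position: [363.9, -150.4, 212.2]
tool_rot: [1.0, -0.0, 0.002, 0.001]
ft_force: [-1.4, 0.9, -0.4]
grip_width: 86.8
grasp_force: 0.0
```

```bash
python3 lev.py 8
```

```text
27.0 [ 363.93410814 -150.41028519  212.19468355] [-1.41754636  0.8886984  -0.36632394] 86.80147307811319
scene 185
405 23 [72.2 77. ] -151.0
420 59 [69.8 76.7] -152.0
435 19 [69.2 73.3] -152.0
450 23 [69.4 71.7] -152.0
465 23 [69.1 72.6] -152.0
480 26 [69.4 73.5] -152.0
495 25 [69.  72.8] -151.0
bar overhang y [-124.3  -56.5]
side 192
405 28 [71.2 74.2] -144.0
420 38 [70.9 73.8] -143.0
435 26 [65.9 70.5] -147.0
450 28 [67.4 70.9] -146.0
465 29 [65.4 69.7] -147.0
480 29 [67.9 70.4] -146.0
495 24 [66.9 70.3] -147.0
bar overhang y [-123.9  -52. ]
```

View pics/l8.png

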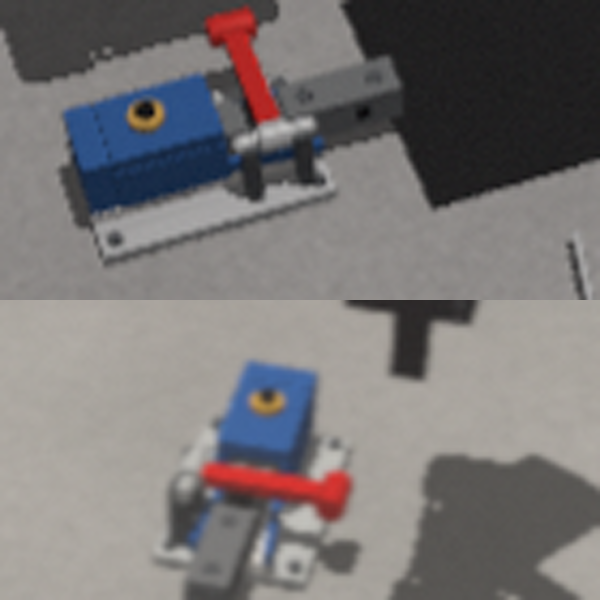

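The picture shows the lever level across the bar, its arm tops a constant 69 mm from hinge to grip. The bar is still home, with its end at y −56. The lever is shut and the robot is clear, so I'm handing in.

```bash
python3 -c "
from rig import bot
print(bot.job_done())"
```

```text
the job is handed in; nothing more can be done
None
```

The job is handed in at about 27 s on the robot's clock: the bar is home against the stop, nose first and groove up, and the clamp lever is shut level across it. One mistyped move briefly pulled the lever's grip sideways with about 42 N at the wrist, corrected at once. The bin, jar and screwdriver were not touched.

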